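# Fetch the penned-in die

### The arm

A 6-joint arm with a two-finger parallel gripper is mounted at the origin on a cart in front of the work surface, level with it; the furniture and walls round the work are solid. World frame = base frame: x ahead of the robot, y to its left, z up, the work surface at z = 0. Lengths are in mm, angles in rad, forces in N, time in s.
With the tool pointing down it reaches from about 350 to 975 mm from the base axis. Payload 7.1 kg.
Tool frame: the origin (TCP) lies on the centre line of the jaws, within the pads' length; the fingertips stand 17 mm ahead of it and the grasp point (between the pads) lies 2 mm behind it (tip_extent is the distance from the TCP to the fingertips, in mm); z points along the fingers, y is the line along which they close (so a half turn about z gives the same grasp; the last joint's range is limited). The gripper opens to 88 mm and grips with 3 to 60 N. Pads are 20 mm wide; open, the fingers measure 115 mm over their backs; the gripper's body (75 mm by 178 mm) begins 61 mm behind the grasp point.
Start: joints at [1.132, 0.423, 1.63, -0, 1.089, -0.019], TCP at [254.704, 570.728, 239.675] pointing down, gripper open.
Joint ranges: [-3, 3], [-0.9, 2.11], [0.09, 2.58], [-1.31, 4.45], [0.11, 2.69], [-2.54, 2.54]. Speed limits (rad/s): [2.39, 2.39, 3.01, 3.14, 3.14, 3.14].

### API

Orientations are given as a rotation vector (axis times angle).
In Python, from workcell import get_obs, get_image, camera_model, close_job, look_for, outline_of, pinpoint, tip_extent gives the robot as it stands.
- The arm moves only by the shell command python3 -m jog 'ROWS'. ROWS is text: rows parted by semicolons, each of 7 numbers parted by spaces: the shift along the tool's x, y, z as a fraction of full scale, then the turn, a rotation vector about the tool's x, y, z as a fraction of full scale, then the closure, from -1 (fully open) to 1 (shut). A call has 1 to 8 rows; each row is the pose to reach, as a shift and turn from the pose commanded when the call began, along the tool's axes at that moment; what a row does not reach only later rows make up. Full scale, the value 1, is 0.2 m for a shift and 30 degrees for a turn. A row lasts 1/10 s, in which the tool goes at most 50 mm and 8.59 degrees, less where a joint would pass 70% of its speed; a pose out of reach is approached as far as the arm can. A call with a number of a shift or a turn outside -1 to 1 is refused whole. A call with a gripper value outside its range is refused whole. The fingers move at their own pace and stop on an object; the grip force is fixed at half the most. Time passes only in rows, so rows that repeat a pose let the fingers close. It gives the time, the measured TCP pose, the force, the opening and the grip force at its end, in the units of the state.
- get_obs(): the state, without advancing time (a new reading comes with each control period).
- get_image(name): name is "scene" or "top"; returns the picture (420x560x3 uint8, red, green, blue); there is no depth.
- camera_model(name): a dict with "fx", "fy", "cx", "cy" (pixels), "dist_coeffs" ([k1, k2, p1, p2, k3] as OpenCV has them; the pictures are not rectified), "origin" and "orientation" of the camera in the world. Camera axes: x right, y down, z forward; pixel columns grow to the right and rows downward; lengths in mm; the calibration is good to about 2 mm. A picture is of the moment at which its call begins. camera_model takes no time and is no camera call.
- close_job(): hands the job in; it is judged then, once.
Trained networks look in the newest picture that a camera, given by its name, has taken for a name from the list of things; names that differ only in an ending like _2 or _b are one class to them, and where a whole thing is asked for, a point or a joint stands for the part that bears it (a point fixed in the world has none). Each returns a list of dicts, best first, with "confidence" (0 to 1); they miss things now and then, are a little off and sometimes report something else, mostly with a low value. They report only what shows in the picture. A call takes as long as a camera call. They do not tell look-alikes from the thing itself.
- look_for(target, camera): "xyz" ([x, y, z] in mm, in the coordinates of the camera as it stood for that picture, good to about 4 mm: the middle of the surface that is visible of it).
- outline_of(target, camera): "mask" (420x560 bool, what is visible of it).
- pinpoint(target, camera): "xyz" ([x, y, z] in mm, in the coordinates of the camera as it stood for that picture, good to about 4 mm: a listed point, or the origin of a listed thing).
The state is a dict: "t": time; "qpos": joint angles; "qvel": joint speeds; "joint_torque": joint torques, N m; "ee_pos": TCP position; "orientation": TCP orientation; "ft_force": force on the tool from outside, world axes, zero at the start; "moment": the same for the moment, N m; "width": finger opening in mm; "grasp_force": force on a finger pad.
Only numpy, scipy, OpenCV 4.12 (cv2) and the standard library are available. Lean on these libraries where they do the work, as an engineer would, in place of code of your own. Each camera call takes 0.05 s, during which the arm holds its last target. There are 200 camera calls.

### The job

The brass die on the aluminium tray is penned in by two jars and a beaker. First move all three containers out onto the black mat, standing upright; while they wait there, stand the die upright in the middle of the round steel seat; then put each container back upright on the very tray pad it came from. Knock nothing over and leave the fuse carton and the orange spool where they are.

Things in the scene. Friction and masses are not known exactly. Their poses are not given: they have to be found in the camera images.
- tray: Fixed aluminium tray 190 (x) x 200 (y) mm, floor top 6 mm up, rim 12 mm, back wall (+x) 32 mm high. Origin: centre of underside, z up. Flat 68 mm blue colour pads (no recess) centred at (-35, 0), (20, 55), (20, -55) mm in its frame, one container on each (which varies); small black pad for the die at (45, 0). Fingers closing along the tray's x find room at every container, passing above the die.
- mat: Black ribbed rubber mat, fixed, 170 (x) x 270 (y) x 4 mm thick, empty at the start; the side area for all three containers. Origin: centre of its underside; z up.
- seat: Round steel seat, fixed: flange 80 mm diameter, raised flat top 64 mm diameter at 12 mm above the table, with a red dot (34 mm) marking the middle. Origin: centre of its underside; z up.
- black_jar: White plastic sample jar with black cap, 58 mm diameter, 106 mm tall, 0.16 kg, closed (cap fixed). Origin: centre of its underside; z up along its axis.
- white_jar: White plastic sample jar with white cap, 58 mm diameter, 94 mm tall, 0.11 kg, closed (cap fixed). Origin: centre of its underside; z up along its axis.
- beaker: Empty open pale plastic beaker, 60 mm diameter at the rim (54 mm body, 50 mm foot), 72 mm tall, 0.05 kg. Origin: centre of its underside; z up along its axis.
- die: Brass die insert: round flange 30 mm diameter at the bottom with a narrower neck above, 26 mm tall, 0.12 kg, standing on its flange; grip low, at the flange. Origin: centre of its underside; z up along its axis.
- fuse_box: Bystander: small red and cream carton, 44 x 60 x 30 mm, behind the seat. Origin: centre of its underside. Leave alone.
- spool: Bystander: orange spool with black flanges, 67 mm diameter, 45 mm tall, behind the seat. Origin: centre of its underside. Leave alone.
Things that resemble listed ones, but are neither listed nor needed, are in the scene too. Leave any green or red look-alike of the black_jar alone.

How it is judged (in metres and radians):
On the way, in this order (a step that is already met when the one before it is completed fails the run):
1. All three containers stand upright and released on the mat, the die still in the tray (x of black_jar in the frame of mat between -0.056 and 0.056 m and y of black_jar in the frame of mat between -0.106 and 0.106 m and z of black_jar in the frame of mat between 0 and 0.008 m and angle between each of black_jar, white_jar, beaker's own z axis and vertical below 0.12 rad and linear speed of each of black_jar, white_jar, beaker below 0.02 m/s and contact force between each of black_jar, white_jar, beaker and the fingers below 0.3 N and x of white_jar in the frame of mat between -0.056 and 0.056 m and y of white_jar in the frame of mat between -0.106 and 0.106 m and z of white_jar in the frame of mat between 0 and 0.008 m and x of beaker in the frame of mat between -0.056 and 0.056 m and y of beaker in the frame of mat between -0.106 and 0.106 m and z of beaker in the frame of mat between 0 and 0.008 m and distance of die from where it was at the start of the episode below 0.03 m), for 0.2 s.
2. The die stands upright and released on the seat while the three containers wait on the mat (horizontal distance between die and seat below 0.015 m and z of die in the frame of seat between 0.009 and 0.016 m and angle between each of die, black_jar, white_jar, beaker's own z axis and vertical below 0.12 rad and linear speed of each of die, black_jar, white_jar, beaker below 0.02 m/s and contact force between each of die, black_jar, white_jar, beaker and the fingers below 0.3 N and x of black_jar in the frame of mat between -0.056 and 0.056 m and y of black_jar in the frame of mat between -0.106 and 0.106 m and z of black_jar in the frame of mat between 0 and 0.008 m and x of white_jar in the frame of mat between -0.056 and 0.056 m and y of white_jar in the frame of mat between -0.106 and 0.106 m and z of white_jar in the frame of mat between 0 and 0.008 m and x of beaker in the frame of mat between -0.056 and 0.056 m and y of beaker in the frame of mat between -0.106 and 0.106 m and z of beaker in the frame of mat between 0 and 0.008 m), for 0.2 s.
At the end, for the whole second after the job is handed in: The die stands upright on the seat, its axis within 15 mm of the seat's middle, and both jars and the beaker stand upright on the tray, each within 15 mm of where it stood at the start, all released and at rest (horizontal distance between die and seat below 0.015 m and z of die in the frame of seat between 0.009 and 0.016 m and angle between each of die, black_jar, white_jar, beaker's own z axis and vertical below 0.12 rad and linear speed of each of die, black_jar, white_jar, beaker below 0.02 m/s and contact force between die and the fingers below 0.3 N and distance of each of black_jar, white_jar, beaker from where it was at the start of the episode below 0.015 m); the robot touches nothing.
It fails at once if A container or the die is tipped over (angle between any of black_jar, white_jar, beaker, die's own z axis and vertical above 0.7 rad).
It fails at once if The fuse carton or the orange spool is moved more than 30 mm (distance of any of fuse_box, spool from where it was at the start of the episode above 0.03 m).
It also fails if it takes over 134 s, if anything falls off the work surface, if the arm or the gripper's body presses on something with over 40 N, if the wrist force passes 120 N, or if a joint passes its speed limit or range.

## Working session

There is one attempt and no reset: what is moved stays moved. The work goes in short steps, Python scripts to look and compute and a shell command to move; the robot and the scene stay as the last step left them, time stands still between calls to the robot, and variables do not carry over. Pictures are saved under pics/ and viewed, at most 14 in all, crops included, and the job is handed in when it is done.

```bash
mkdir -p pics; ls; cat > h.py <<'E'
from workcell import *
import numpy as np, cv2
from scipy.spatial.transform import Rotation as R
def cam(n):
    m=camera_model(n); o=np.array(m["origin"],float); q=np.array(m["orientation"],float)
    Rm=q if q.shape==(3,3) else R.from_rotvec(q).as_matrix()
    K=np.array([[m["fx"],0,m["cx"]],[0,m["fy"],m["cy"]],[0,0,1]]); return o,Rm,K,np.array(m["dist_coeffs"])
def toW(n,p): o,Rm,_,_=cam(n); return Rm@np.array(p)+o
def proj(n,P):
    o,Rm,K,d=cam(n); c=(np.atleast_2d(P)-o)@Rm
    return cv2.projectPoints(c.astype(float),np.zeros(3),np.zeros(3),K,d)[0][:,0]
def atz(n,uv,z):
    o,Rm,K,d=cam(n); r=cv2.undistortPoints(np.array(uv,float).reshape(-1,1,2),K,d)[:,0]
    r=np.c_[r,np.ones(len(r))]@Rm.T; return o+r*((z-o[2])/r[:,2])[:,None]
def save(n,f): im=get_image(n); cv2.imwrite("pics/"+f,im[:,:,::-1]); return im
E
python3 - <<'E'
from h import *
for c in("top","scene"):
    save(c,c+"0.png"); print(c,camera_model(c))
    for t in("tray","mat","seat","black_jar","white_jar","beaker","die","fuse_box","spool"):
        print(t,[(np.round(toW(c,d["xyz"])).tolist(),round(d["confidence"],2)) for d in pinpoint(t,c)][:4])
print(get_obs())
E
```

```text
pics
top {'fx': 502.5050464969958, 'fy': 502.5050464969958, 'cx': 270.10181004321475, 'cy': 218.17118765737197, 'dist_coeffs': array([-0.01708139,  0.        ,  0.        ,  0.        ,  0.        ]), 'origin': array([ 374.73688557,   11.59663547, 1181.25607257]), 'orientation': array([-2.00339512,  2.20889945, -0.2439854 ])}
tray [([486.0, -266.0, 4.0], 0.57)]
mat [([521.0, 251.0, 0.0], 0.96)]
seat [([530.0, -4.0, -3.0], 0.93)]
black_jar [([648.0, -78.0, -3.0], 0.96), ([494.0, -207.0, 5.0], 0.81), ([661.0, -275.0, -1.0], 0.68)]
white_jar [([446.0, -272.0, 8.0], 0.57)]
beaker [([512.0, -314.0, 5.0], 0.56)]
die [([526.0, -255.0, 10.0], 0.56)]
fuse_box [([742.0, 133.0, 2.0], 0.72), ([522.0, 248.0, -1.0], 0.62)]
spool [([746.0, -152.0, -2.0], 0.72), ([446.0, -274.0, 6.0], 0.64)]
scene {'fx': 541.2045215564547, 'fy': 541.2045215564547, 'cx': 281.1198121029303, 'cy': 211.926692966621, 'dist_coeffs': array([0.02569871, 0.        , 0.        , 0.        , 0.        ]), 'origin': array([ 158.96077575, -782.15169955,  878.68632221]), 'orientation': array([-2.2540925 ,  0.61238573, -0.25629214
[... 346 characters left out ...]
34.0, -5.0], 0.83)]
spool []
{'t': 1.0, 'qpos': array([ 1.13200291e+00,  4.23083075e-01,  1.62984688e+00,  1.37294223e-05,
        1.08856704e+00, -1.89665598e-02]), 'qvel': array([ 0.00076012,  0.00038092, -0.00030432, -0.00163643,  0.00010261,
        0.00075314]), 'joint_torque': array([-1.15914834e-03, -5.44585204e+01, -2.74056959e+01,  6.43813843e-02,
        1.68025988e-02, -6.92028493e-05]), 'ee_pos': array([254.71669629, 570.76869643, 239.70655174]), 'orientation': array([6.54637819e-01, 3.07261969e+00, 1.50685844e-04]), 'ft_force': array([-0.33136503, -0.65356499, -0.16764249]), 'moment': array([-0.03624697, -0.02835965, -0.03852165]), 'grasp_force': 0.0, 'width': 87.70860778389188}
```

View pics/top0.png

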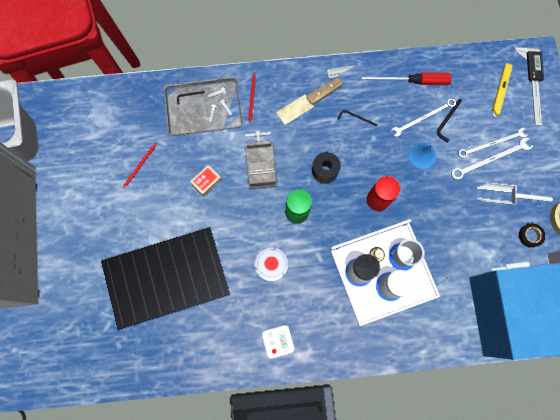

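View pics/scene0.png

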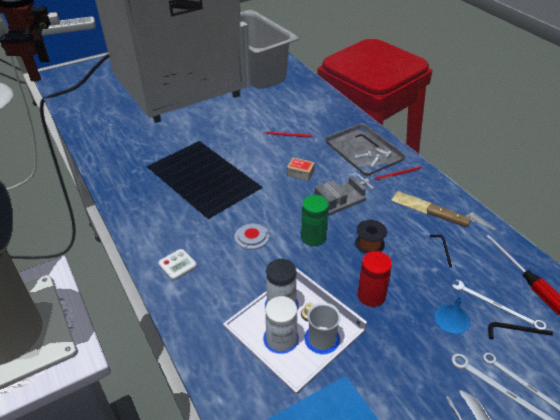

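The top view shows the tray at about (385,272), with the black jar at (366,267), the white jar at (396,286), the beaker at (406,254) and the die at (377,254). The mat is at (165,278) and the seat at (271,264). The green and red look-alike jars are behind, at (298,206) and (383,193). Next I'll measure these precisely.

```bash
python3 - <<'E'
from h import *
from scipy.optimize import minimize
def hullmask(n,P): 
    m=np.zeros((420,560),np.uint8); cv2.fillConvexPoly(m,cv2.convexHull(np.round(proj(n,P)*8).astype(np.int32)),1,shift=3); return m>0
def cyl(x,y,z0,prof):
    a=np.linspace(0,2*np.pi,40); return np.vstack([np.c_[x+r*np.cos(a),y+r*np.sin(a),0*a+z0+z] for r,z in prof])
def box(x,y,t,parts):
    c,s=np.cos(t),np.sin(t); P=np.array(parts,float); return np.c_[x+c*P[:,0]-s*P[:,1],y+s*P[:,0]+c*P[:,1],P[:,2]]
tr=[(a,b,z) for a in(-95,95) for b in(-100,100) for z in(0,12)]+[(95,b,32) for b in(-100,100)]
mt=[(a,b,z) for a in(-85,85) for b in(-135,135) for z in(0,4)]
S={"tray":lambda p:box(*p,tr),"mat":lambda p:box(*p,mt),
"seat":lambda p:cyl(p[0],p[1],0,[(40,0),(32,12)]),
"black_jar":lambda p:cyl(p[0],p[1],6,[(29,0),(29,106)]),"white_jar":lambda p:cyl(p[0],p[1],6,[(29,0),(29,94)]),
"beaker":lambda p:cyl(p[0],p[1],6,[(25,0),(30,72)]),"die":lambda p:cyl(p[0],p[1],6,[(15,0),(15,6),(10,26)])}
G={"tray":(485,-264),"mat":(521,251),"seat":(529,-2),"black_jar":(490,-206),"white_jar":(447,-271),"beaker":(511,-310),"die":(526,-254)}
for c in("top","scene"):
    for t in S:
        best=None
        for d in outline_of(t,c):
            m=d["mask"]
            if t=="tray": m=cv2.morphologyEx(m.astype(np.uint8),cv2.MORPH_CLOSE,np.ones((3,3)))>0
            f=lambda p:1-(lambda h:(h&m).sum()/max(1,(h|m).sum()))(hullmask(c,S[t](p)))
            for th in ([None] if t not in("tray","mat") else [-.3,0,.3]):
                p0=list(G[t])+([th] if th is not None else [])
                sx=np.vstack([p0]+[np.array(p0)+e for e in np.diag([12,12,.15][:len(p0)])])
                r=minimize(f,p0,method="Nelder-Mead",options=dict(initial_simplex=sx,xatol=.01,fatol=1e-4))
                if best is None or r.fun<best[0]: best=(r.fun,r.x,d["confidence"])
        print(c,t,best and (round(best[0],3),np.round(best[1],2),round(best[2],2)))
print(R.from_rotvec(get_obs()["orientation"]).as_matrix().round(3))
E
```

```text
top tray (np.float64(0.37), array([ 4.8201e+02, -2.6180e+02,  2.6000e-01]), 0.62)
top mat (np.float64(0.025), array([5.2153e+02, 2.4620e+02, 2.1000e-01]), 0.76)
top seat (np.float64(0.016), array([528.71,  -4.93]), 0.94)
top black_jar (np.float64(0.129), array([ 486.86, -204.55]), 0.82)
top white_jar (np.float64(0.111), array([ 447.83, -274.08]), 0.88)
top beaker (np.float64(0.089), array([ 515.54, -312.16]), 0.87)
top die None
scene tray (np.float64(0.411), array([ 4.8268e+02, -2.6311e+02,  2.4000e-01]), 0.86)
scene mat (np.float64(0.034), array([5.2220e+02, 2.5015e+02, 2.2000e-01]), 0.58)
scene seat (np.float64(0.048), array([ 5.3038e+02, -1.2000e-01]), 0.78)
scene black_jar (np.float64(0.356), array([ 489.93, -202.17]), 0.66)
scene white_jar (np.float64(0.073), array([ 449.55, -272.21]), 0.87)
scene beaker (np.float64(0.072), array([ 513.28, -313.14]), 0.62)
scene die (np.float64(0.554), array([ 523.81, -249.48]), 0.69)
[[-0.913  0.408  0.   ]
 [ 0.408  0.913  0.   ]
 [-0.     0.    -1.   ]]
```

```bash
cat > go.py <<'E'
from h import *; import sys
def plan(*T):
    o=get_obs(); M=R.from_rotvec(o["orientation"]).as_matrix(); d=M.T@(np.array(T,float)-o["ee_pos"])/200
    print("t",round(o["t"],2),"pos",o["ee_pos"].round(1),"yaw",np.degrees(np.arctan2(M[1,1],M[0,1])).round(2),"tilt",M[2].round(3),"w",round(o["width"],1),"gf",round(o["grasp_force"],1),"FRAC",d.round(4))
if len(sys.argv)>3: plan(*map(float,sys.argv[1:4]))
E
python3 -m jog '0 0 0 0 0 1 -1;0 0 0 0 0 1 -1;0 0 0 0 0 1 -1;0 0 0 0 0 1 -1;0 0 0 0 0 1 -1'
python3 -m jog '0 0 0 0 0 0.75 -1;0 0 0 0 0 0.75 -1;0 0 0 0 0 0.75 -1;0 0 0 0 0 0.75 -1'
python3 go.py 488 -204 200
```

```text
t: 2.2
ee_pos: [254.7, 570.7, 239.7]
orientation: [1.428, 2.798, -0.0]
ft_force: [-0.3, 0.0, -0.6]
width: 87.8
grasp_force: 0.0
t: 2.6
ee_pos: [254.7, 570.7, 239.7]
orientation: [1.944, 2.468, -0.0]
ft_force: [-0.3, -0.4, -0.1]
width: 88.1
grasp_force: 0.0
t 2.6 pos [254.7 570.7 239.7] yaw 13.52 tilt [-0. -0. -1.] w 88.1 gf 0.0 FRAC [-4.0389  0.2284  0.1985]
```

```bash

python3 -m jog '-0.3 0.23 0.2 0 0 0 -1;-0.6 0.23 0.2 0 0 0 -1;-0.8 0.23 0.2 0 0 0 -1;-1 0.23 0.2 0 0 0 -1;-1 0.23 0.2 0 0 0 -1' | head -2
python3 -m jog '-0.25 0 0 0 0 0 -1;-0.5 0 0 0 0 0 -1;-0.75 0 0 0 0 0 -1;-1 0 0 0 0 0 -1;-1 0 0 0 0 0 -1' | head -2
python3 -m jog '-0.25 0 0 0 0 0 -1;-0.5 0 0 0 0 0 -1;-0.75 0 0 0 0 0 -1;-1 0 0 0 0 0 -1;-1 0 0 0 0 0 -1' | head -2
python3 -m jog '-0.25 0 0 0 0 0 -1;-0.5 0 0 0 0 0 -1;-0.75 0 0 0 0 0 -1;-1 0 0 0 0 0 -1;-1 0 0 0 0 0 -1;-1 0 0 0 0 0 -1'| head -2
python3 go.py 488 -204 58; python3 -c "
from h import *; save('scene','s1.png')"
```

```text
t: 3.1
ee_pos: [346.0, 383.0, 199.1]
t: 3.6
ee_pos: [393.4, 188.4, 199.9]
t: 4.1
ee_pos: [441.3, -5.9, 200.3]
t: 4.7
ee_pos: [486.1, -196.3, 199.5]
t 4.7 pos [ 486.1 -196.3  199.5] yaw 13.48 tilt [ 0.001  0.    -1.   ] w 87.7 gf 0.0 FRAC [-3.990e-02  1.000e-04  7.073e-01]
```

View pics/s1.png

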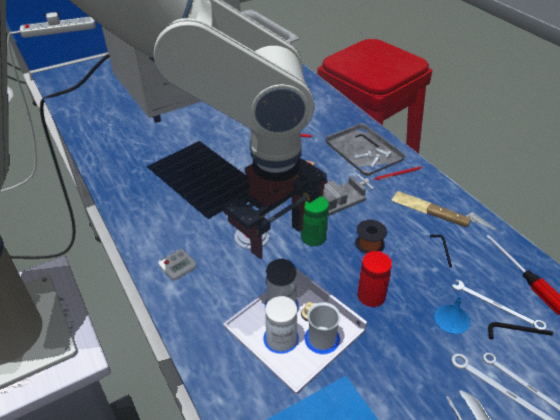

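The fingers show at about (262,250) and (305,225) px, left of the black jar at (281,275). I'll check that against the projected TCP.

```bash
python3 -c "
from h import *
print(proj('scene',[[486,-196,183],[476,-240,183],[486-55,-196-13,183],[486+55,-196+13,183],[488,-204,112],[488,-204,6]]))
im=save('top','t1.png')"
```

```text
[[277.0314152  240.35121138]
 [284.71959395 258.30285969]
 [253.23224207 256.67801478]
 [299.47261223 224.95944007]
 [280.57374384 269.0949088 ]
 [280.99831955 304.09239309]]
```

View pics/t1.png

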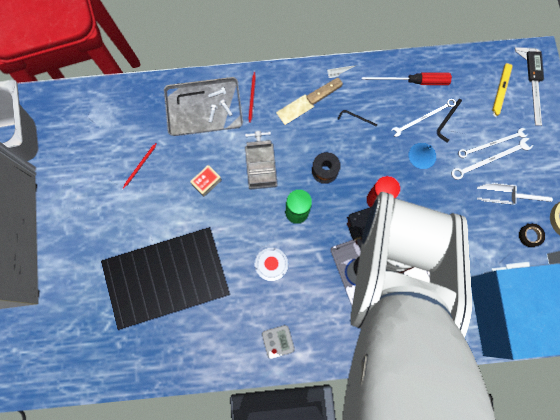

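The top view shows the gripper over the tray near (375,250), and the projection agrees. Now I'll descend, grip the black jar and carry it to the mat.

```bash

python3 -m jog '-0.04 0 0.2 0 0 0 -1;-0.04 0 0.4 0 0 0 -1;-0.04 0 0.55 0 0 0 -1;-0.04 0 0.65 0 0 0 -1;-0.04 0 0.71 0 0 0 -1;-0.04 0 0.71 0 0 0 -1;-0.04 0 0.71 0 0 0 -1;-0.04 0 0.71 0 0 0 -1'
python3 go.py 488 -204 58
python3 -m jog '0 0 0 0 0 0 1;0 0 0 0 0 0 1;0 0 0 0 0 0 1;0 0 0 0 0 0 1;0 0 0 0 0 0 1;0 0 0 0 0 0 1;0 0 0 0 0 0 1'
```

```text
t: 5.6
ee_pos: [488.2, -204.4, 58.9]
orientation: [1.944, 2.465, 0.001]
ft_force: [0.7, 0.6, -0.0]
width: 87.9
grasp_force: 0.0
t 5.6 pos [ 488.2 -204.4   58.9] yaw 13.49 tilt [-0.001  0.002 -1.   ] w 87.9 gf 0.0 FRAC [ 0.0023 -0.0007  0.0045]
t: 6.3
ee_pos: [487.6, -204.6, 57.9]
orientation: [1.946, 2.466, 0.0]
ft_force: [-0.0, -0.1, 2.8]
width: 57.3
grasp_force: 30.0
```

```bash

python3 -m jog '0 0 -0.1 0 0 0 1;0 0 -0.3 0 0 0 1;0 0 -0.5 0 0 0 1;0 0 -0.7 0 0 0 1;0 0 -0.7 0 0 0 1;0 0 -0.7 0 0 0 1' | tail -2
python3 go.py 506 321.3 198
```

```text
width: 57.6
grasp_force: 30.0
t 6.9 pos [ 487.4 -204.4  198.1] yaw 13.45 tilt [-0.001  0.001 -1.   ] w 57.6 gf 30.0 FRAC [ 2.5349e+00  7.0190e-01 -1.0000e-03]
```

```bash

python3 -m jog '0.15 0.04 0 0 0 0 1;0.38 0.1 0 0 0 0 1;0.6 0.16 0 0 0 0 1;0.84 0.23 0 0 0 0 1;0.84 0.23 0 0 0 0 1' | head -2
python3 -m jog '0.22 0.06 0 0 0 0 1;0.44 0.12 0 0 0 0 1;0.66 0.18 0 0 0 0 1;0.84 0.23 0 0 0 0 1;0.84 0.23 0 0 0 0 1' | head -2
python3 -m jog '0.22 0.06 0 0 0 0 1;0.44 0.12 0 0 0 0 1;0.66 0.18 0 0 0 0 1;0.8 0.23 0 0 0 0 1;0.85 0.24 0 0 0 0 1;0.85 0.24 0 0 0 0 1;0.85 0.24 0 0 0 0 1'
python3 go.py 506 321.3 56.5
```

```text
t: 7.4
ee_pos: [491.3, -25.6, 195.5]
t: 7.9
ee_pos: [498.0, 146.7, 195.8]
t: 8.6
ee_pos: [505.3, 318.4, 196.6]
orientation: [-1.946, -2.465, 0.004]
ft_force: [0.0, -0.3, -1.6]
width: 57.4
grasp_force: 30.0
t 8.6 pos [505.3 318.4 196.6] yaw 13.42 tilt [-0.001 -0.002 -1.   ] w 57.4 gf 30.0 FRAC [0.014  0.0084 0.7002]
```

```bash

python3 -m jog '0.01 0 0.2 0 0 0 1;0.01 0 0.4 0 0 0 1;0.01 0 0.55 0 0 0 1;0.01 0 0.63 0 0 0 1;0.01 0 0.68 0 0 0 1;0.01 0 0.705 0 0 0 1;0.01 0 0.705 0 0 0 1;0.01 0 0.705 0 0 0 1'
python3 -m jog '0 0 0 0 0 0 1;0 0 0 0 0 0 1;0 0 0 0 0 0 -1;0 0 0 0 0 0 -1;0 0 0 0 0 0 -1;0 0 0 0 0 0 -1;0 0 0 0 0 0 -1'
python3 go.py 506 321.3 198
```

```text
t: 9.4
ee_pos: [506.1, 322.6, 57.8]
orientation: [1.946, 2.466, 0.003]
ft_force: [-0.6, 0.2, -1.2]
width: 57.3
grasp_force: 30.0
t: 10.1
ee_pos: [505.4, 322.2, 56.7]
orientation: [-1.946, -2.466, 0.0]
ft_force: [0.3, 0.2, 0.4]
width: 87.5
grasp_force: 0.0
t 10.1 pos [505.4 322.2  56.7] yaw 13.45 tilt [-0. -0. -1.] w 87.5 gf 0.0 FRAC [-0.0052  0.002  -0.7067]
```

```bash

python3 -m jog '0 0 -0.2 0 0 0 -1;0 0 -0.45 0 0 0 -1;0 0 -0.7 0 0 0 -1;0 0 -0.7 0 0 0 -1' | head -1
python3 -m jog '-0.22 -0.07 0 0 0 0 -1;-0.46 -0.15 0 0 0 0 -1;-0.7 -0.23 0 0 0 0 -1;-0.94 -0.32 0 0 0 0 -1;-0.94 -0.32 0 0 0 0 -1' | head -2
python3 -m jog '-0.22 -0.07 0 0 0 0 -1;-0.46 -0.15 0 0 0 0 -1;-0.7 -0.23 0 0 0 0 -1;-0.94 -0.32 0 0 0 0 -1;-0.94 -0.32 0 0 0 0 -1' | head -2
python3 -m jog '-0.22 -0.07 0 0 0 0 -1;-0.46 -0.15 0 0 0 0 -1;-0.7 -0.23 0 0 0 0 -1;-0.94 -0.33 0 0 0 0 -1;-0.94 -0.33 0 0 0 0 -1;-0.94 -0.33 0 0 0 0 -1;-0.94 -0.33 0 0 0 0 -1' | head -2
python3 go.py 448.5 -272 58
```

```text
t: 10.5
t: 11.0
ee_pos: [485.1, 120.1, 195.9]
t: 11.5
ee_pos: [467.9, -77.2, 196.4]
t: 12.2
ee_pos: [448.0, -269.9, 196.2]
t 12.2 pos [ 448.  -269.9  196.2] yaw 13.5 tilt [ 0.001 -0.001 -1.   ] w 87.8 gf 0.0 FRAC [-1.18e-02  2.00e-04  6.91e-01]
```

```bash

python3 -m jog '0 0 0.2 0 0 0 -1;0 0 0.4 0 0 0 -1;0 0 0.55 0 0 0 -1;0 0 0.65 0 0 0 -1;0 0 0.69 0 0 0 -1;0 0 0.69 0 0 0 -1;0 0 0.69 0 0 0 -1'|head -2
python3 go.py 448.5 -272 58
python3 -m jog '0 0 0 0 0 0 1;0 0 0 0 0 0 1;0 0 0 0 0 0 1;0 0 0 0 0 0 1;0 0 0 0 0 0 1;0 0 0 0 0 0 1;0 0 0 0 0 0 1'
python3 -m jog '0 0 -0.1 0 0 0 1;0 0 -0.3 0 0 0 1;0 0 -0.5 0 0 0 1;0 0 -0.7 0 0 0 1;0 0 -0.7 0 0 0 1;0 0 -0.7 0 0 0 1' | tail -2
python3 go.py 522 248 198
```

```text
t: 12.9
ee_pos: [448.7, -271.0, 59.5]
t 12.9 pos [ 448.7 -271.    59.5] yaw 13.52 tilt [-0.001  0.001 -1.   ] w 88.0 gf 0.0 FRAC [-0.0049 -0.002   0.0074]
t: 13.6
ee_pos: [448.0, -271.6, 59.1]
orientation: [1.946, 2.466, 0.0]
ft_force: [0.0, 0.2, 6.3]
width: 57.3
grasp_force: 30.0
width: 57.1
grasp_force: 30.0
t 14.2 pos [ 447.9 -271.6  199.1] yaw 13.44 tilt [-0.001  0.001 -1.   ] w 57.1 gf 30.0 FRAC [2.4406 0.9643 0.0037]
```

```bash

python3 -m jog '0.15 0.06 0 0 0 0 1;0.36 0.14 0 0 0 0 1;0.58 0.23 0 0 0 0 1;0.81 0.32 0 0 0 0 1;0.81 0.32 0 0 0 0 1' | head -2
python3 -m jog '0.2 0.08 0 0 0 0 1;0.4 0.16 0 0 0 0 1;0.6 0.24 0 0 0 0 1;0.81 0.32 0 0 0 0 1;0.81 0.32 0 0 0 0 1' | head -2
python3 -m jog '0.2 0.08 0 0 0 0 1;0.4 0.16 0 0 0 0 1;0.6 0.24 0 0 0 0 1;0.75 0.3 0 0 0 0 1;0.82 0.325 0 0 0 0 1;0.82 0.325 0 0 0 0 1;0.82 0.325 0 0 0 0 1;0.82 0.325 0 0 0 0 1' | head -2
python3 go.py 522 248 57.5
python3 -m jog '0 0 0.2 0 0 0 1;0 0 0.4 0 0 0 1;0 0 0.55 0 0 0 1;0 0 0.63 0 0 0 1;0 0 0.68 0 0 0 1;0 0 0.705 0 0 0 1;0 0 0.705 0 0 0 1;0 0 0.705 0 0 0 1'
python3 -m jog '0 0 0 0 0 0 1;0 0 0 0 0 0 1;0 0 0 0 0 0 -1;0 0 0 0 0 0 -1;0 0 0 0 0 0 -1;0 0 0 0 0 0 -1;0 0 0 0 0 0 -1'
python3 -m jog '0 0 -0.2 0 0 0 -1;0 0 -0.45 0 0 0 -1;0 0 -0.7 0 0 0 -1;0 0 -0.7 0 0 0 -1;0 0 -0.7 0 0 0 -1' | head -1
python3 go.py 514.5 -312 198
```

```text
t: 14.7
ee_pos: [471.2, -94.1, 196.5]
t: 15.2
ee_pos: [496.7, 76.9, 197.0]
t: 16.0
ee_pos: [521.7, 246.2, 198.2]
t 16.0 pos [521.7 246.2 198.2] yaw 13.37 tilt [-0.001 -0.001 -1.   ] w 57.6 gf 30.0 FRAC [0.0087 0.0045 0.7034]
t: 16.8
ee_pos: [522.9, 248.4, 58.8]
orientation: [1.946, 2.466, 0.003]
ft_force: [0.1, 0.4, -1.4]
width: 57.1
grasp_force: 30.0
t: 17.5
ee_pos: [522.1, 248.1, 57.7]
orientation: [1.946, 2.466, 0.0]
ft_force: [-0.6, -0.3, -0.2]
width: 87.5
grasp_force: 0.0
t: 18.0
t 18.0 pos [522.7 248.3 199. ] yaw 13.45 tilt [ 0.001  0.003 -1.   ] w 87.6 gf 0.0 FRAC [-2.7154e+00 -6.9130e-01  1.4000e-03]
```

White jar is at (522.1, 248.1). The beaker is next.

```bash

python3 -m jog '-0.22 -0.06 0 0 0 0 -1;-0.46 -0.12 0 0 0 0 -1;-0.7 -0.18 0 0 0 0 -1;-0.9 -0.23 0 0 0 0 -1;-0.9 -0.23 0 0 0 0 -1' | head -2
python3 -m jog '-0.22 -0.06 0 0 0 0 -1;-0.46 -0.12 0 0 0 0 -1;-0.7 -0.18 0 0 0 0 -1;-0.9 -0.23 0 0 0 0 -1;-0.9 -0.23 0 0 0 0 -1' | head -2
python3 -m jog '-0.22 -0.06 0 0 0 0 -1;-0.46 -0.12 0 0 0 0 -1;-0.7 -0.18 0 0 0 0 -1;-0.915 -0.23 0 0 0 0 -1;-0.915 -0.23 0 0 0 0 -1;-0.915 -0.23 0 0 0 0 -1;-0.915 -0.23 0 0 0 0 -1' | head -2
python3 go.py 514.5 -312 52
python3 -m jog '0 0 0.2 0 0 0 -1;0 0 0.4 0 0 0 -1;0 0 0.55 0 0 0 -1;0 0 0.65 0 0 0 -1;0 0 0.73 0 0 0 -1;0 0 0.73 0 0 0 -1;0 0 0.73 0 0 0 -1'|head -2
python3 go.py 514.5 -312 52
```

```text
t: 18.5
ee_pos: [517.5, 58.2, 195.6]
t: 19.0
ee_pos: [515.7, -126.8, 196.1]
t: 19.7
ee_pos: [513.8, -310.1, 196.5]
t 19.7 pos [ 513.8 -310.1  196.5] yaw 13.51 tilt [ 0.002 -0.002 -1.   ] w 88.2 gf 0.0 FRAC [-0.0117  0.0021  0.7226]
t: 20.4
ee_pos: [514.6, -311.5, 52.1]
t 20.4 pos [ 514.6 -311.5   52.1] yaw 13.5 tilt [-0.  0. -1.] w 87.8 gf 0.0 FRAC [-0.0023 -0.001   0.0003]
```

```bash

python3 -m jog '0 0 0 0 0 0 1;0 0 0 0 0 0 1;0 0 0 0 0 0 1;0 0 0 0 0 0 1;0 0 0 0 0 0 1;0 0 0 0 0 0 1;0 0 0 0 0 0 1'
python3 -m jog '0 0 -0.1 0 0 0 1;0 0 -0.3 0 0 0 1;0 0 -0.5 0 0 0 1;0 0 -0.7 0 0 0 1;0 0 -0.7 0 0 0 1;0 0 -0.7 0 0 0 1' | tail -2
python3 go.py 538 174 198
```

```text
t: 21.1
ee_pos: [514.5, -312.4, 52.2]
orientation: [1.945, 2.465, 0.0]
ft_force: [0.6, 0.2, 5.6]
width: 56.8
grasp_force: 30.0
width: 57.4
grasp_force: 30.0
t 21.7 pos [ 514.2 -312.2  192.1] yaw 13.45 tilt [-0.001  0.001 -1.   ] w 57.4 gf 30.0 FRAC [ 2.3366  0.6812 -0.031 ]
```

```bash

python3 -m jog '0.15 0.04 0 0 0 0 1;0.36 0.1 0 0 0 0 1;0.58 0.17 0 0 0 0 1;0.78 0.23 0 0 0 0 1;0.78 0.23 0 0 0 0 1' | head -2
python3 -m jog '0.2 0.06 0 0 0 0 1;0.4 0.12 0 0 0 0 1;0.6 0.18 0 0 0 0 1;0.78 0.23 0 0 0 0 1;0.78 0.23 0 0 0 0 1' | head -2
python3 -m jog '0.2 0.06 0 0 0 0 1;0.4 0.12 0 0 0 0 1;0.6 0.18 0 0 0 0 1;0.75 0.22 0 0 0 0 1;0.78 0.22 0 0 0 0 1;0.78 0.22 0 0 0 0 1;0.78 0.22 0 0 0 0 1;0.78 0.22 0 0 0 0 1' | head -2
python3 go.py 538 174 50.5
python3 -m jog '0 0 0.2 0 0 0 1;0 0 0.4 0 0 0 1;0 0 0.55 0 0 0 1;0 0 0.63 0 0 0 1;0 0 0.68 0 0 0 1;0 0 0.705 0 0 0 1;0 0 0.705 0 0 0 1;0 0 0.705 0 0 0 1'
python3 -m jog '0 0 0 0 0 0 1;0 0 0 0 0 0 1;0 0 0 0 0 0 -1;0 0 0 0 0 0 -1;0 0 0 0 0 0 -1;0 0 0 0 0 0 -1;0 0 0 0 0 0 -1'
python3 -m jog '0 0 -0.2 0 0 0 -1;0 0 -0.45 0 0 0 -1;0 0 -0.7 0 0 0 -1;0 0 -0.7 0 0 0 -1;0 0 -0.7 0 0 0 -1' | head -1
python3 go.py 525.5 -252 198
python3 - <<'E'
from h import *
save("scene","s2.png")
for c in("scene","top"):
  if c=="top": get_image(c)
  for t in("black_jar","white_jar","beaker","die"):
    print(c,t,[(np.round(toW(c,d["xyz"])).tolist(),round(d["confidence"],2)) for d in pinpoint(t,c)][:3])
E
```

```text
t: 22.2
ee_pos: [520.7, -145.2, 189.2]
t: 22.7
ee_pos: [530.1, 15.5, 189.9]
t: 23.5
ee_pos: [537.5, 173.0, 191.3]
t 23.5 pos [537.5 173.  191.3] yaw 13.35 tilt [-0.    -0.001 -1.   ] w 56.9 gf 30.0 FRAC [0.0047 0.0044 0.704 ]
t: 24.3
ee_pos: [538.2, 174.6, 51.5]
orientation: [1.946, 2.465, 0.002]
ft_force: [0.7, 0.4, 0.2]
width: 57.0
grasp_force: 30.0
t: 25.0
ee_pos: [537.6, 174.7, 50.7]
orientation: [-1.946, -2.466, 0.0]
ft_force: [-0.1, 0.7, 0.3]
width: 87.9
grasp_force: 0.0
t: 25.5
t 25.5 pos [538.2 174.8 192. ] yaw 13.45 tilt [ 0.     0.003 -1.   ] w 87.9 gf 0.0 FRAC [-2.0609 -0.558  -0.0321]
scene black_jar [([649.0, -77.0, -4.0], 0.9), ([657.0, -271.0, 2.0], 0.73), ([504.0, 322.0, 2.0], 0.64)]
scene white_jar [([520.0, 248.0, 4.0], 0.61)]
scene beaker [([538.0, 179.0, 2.0], 0.93)]
scene die [([521.0, -254.0, 6.0], 0.72)]
top black_jar [([662.0, -278.0, -1.0], 0.94), ([651.0, -77.0, 1.0], 0.82), ([523.0, -255.0, 4.0], 0.7)]
top white_jar []
top beaker []
top die [([526.0, -256.0, 9.0], 0.61)]
```

View pics/s2.png

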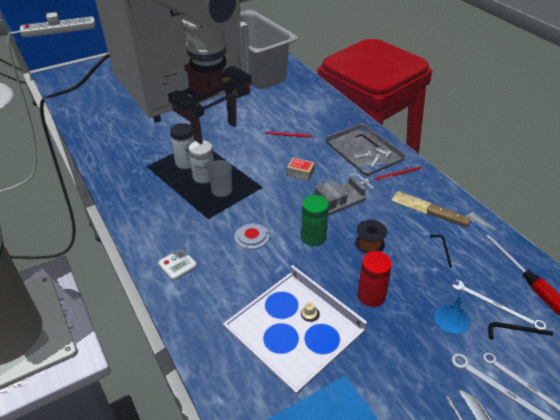

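The three containers stand upright on the mat at about (182,145), (201,162) and (221,177) px. The die stands free on the tray at (311,314). I'll move towards the tray, turn 90° so the body clears the red jar, then measure the die and the seat.

```bash

python3 - <<'E'
from h import *
for c in("scene","top"):
    im=get_image(c).astype(int); r=(im[...,0]>120)&(im[...,1]<70)&(im[...,2]<80)
    u0=proj(c,[[529,-2,12]])[0]; Y,X=np.nonzero(r); k=np.hypot(X-u0[0],Y-u0[1])<20
    print(c,"dot",k.sum(),atz(c,[[X[k].mean(),Y[k].mean()]],12).round(1))
    for d in outline_of("die",c)[:1]:
        Y,X=np.nonzero(d["mask"]); print(c,"die mask",len(X),X.min(),X.max(),Y.min(),Y.max(),"mean",X.mean(),Y.mean(),atz(c,[[X.mean(),Y.mean()]],16).round(1),"exp",proj(c,[[525.5,-252,6],[525.5,-252,32]]).round(1).tolist())
    print([toW(c,d["xyz"]).round(1) for d in pinpoint("seat",c)[:1]])
    u=proj(c,[[525.5,-252,15]])[0].astype(int); cv2.imwrite(f"pics/die_{c}.png",cv2.resize(im[u[1]-25:u[1]+25,u[0]-30:u[0]+30,::-1].astype(np.uint8),None,fx=10,fy=10,interpolation=cv2.INTER_NEAREST)); print(u)
E
convert -version >/dev/null 2>&1; python3 -c "
import cv2,numpy as np
cv2.imwrite('pics/die.png',cv2.resize(np.hstack([cv2.imread('pics/die_scene.png'),cv2.imread('pics/die_top.png')]),(800,333)))"
```

```text
scene dot 101 [[528.1  -2.4  12. ]]
scene die mask 197 302 316 302 320 mean 308.88324873096445 311.78680203045684 [[ 521.7 -254.2   16. ]] exp [[309.8, 313.3], [310.2, 305.1]]
[array([526.5,  -1.3,  -2.9])]
[309 310]
top dot 106 [[530.7  -3.9  12. ]]
[array([532.4,  -1. ,  -1.9])]
[376 254]
```

View pics/die.png

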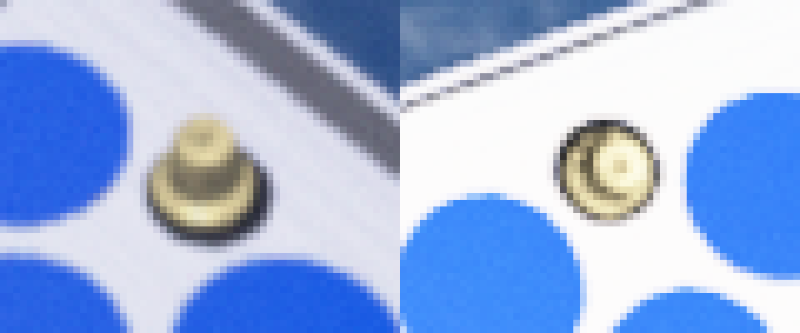

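In the crops the die's top is at scene px (310,305) and its flange at top px (377,254). Both fit (525.5, -252), and the seat is at (529.5, -3).

```bash

python3 -m jog '-0.22 -0.06 0 0 0 0 -1;-0.46 -0.12 0 0 0 0 -1;-0.68 -0.18 0 0 0 0 -1;-0.68 -0.18 0 0 0 0 -1' | head -2
python3 -m jog '-0.22 -0.06 0 0 0 0 -1;-0.46 -0.12 0 0 0 0 -1;-0.68 -0.18 0 0 0 0 -1;-0.68 -0.18 0 0 0 0 -1' | head -2
python3 -m jog '-0.22 -0.06 0 0 0 0 -1;-0.46 -0.13 0 0 0 0 -1;-0.7 -0.19 0 0 0 0 -1;-0.7 -0.19 0 0 0 0 -1;-0.7 -0.19 0 0 0 0 -1' | head -2
python3 -m jog '0 0 0 0 0 1 -1;0 0 0 0 0 1 -1;0 0 0 0 0 1 -1;0 0 0 0 0 1 -1;0 0 0 0 0 1 -1'|head -2
python3 -m jog '0 0 0 0 0 1 -1;0 0 0 0 0 1 -1;0 0 0 0 0 1 -1;0 0 0 0 0 1 -1;0 0 0 0 0 1 -1'|head -2
python3 -m jog '0 0 0 0 0 1 -1;0 0 0 0 0 1 -1;0 0 0 0 0 1 -1;0 0 0 0 0 1 -1;0 0 0 0 0 1 -1;0 0 0 0 0 1 -1'|head -2
python3 go.py 525.5 -252 80; python3 go.py 525.5 -252 25
```

```text
t: 26.7
ee_pos: [533.8, 29.8, 190.8]
t: 27.1
ee_pos: [531.1, -110.4, 190.9]
t: 27.6
ee_pos: [526.5, -251.3, 190.4]
t: 28.1
ee_pos: [526.7, -249.2, 190.6]
t: 28.6
ee_pos: [526.6, -250.1, 190.6]
t: 29.2
ee_pos: [526.5, -251.0, 190.7]
t 29.2 pos [ 526.5 -251.   190.7] yaw -76.27 tilt [-0. -0. -1.] w 87.9 gf 0.0 FRAC [-0.006   0.0038  0.5534]
t 29.2 pos [ 526.5 -251.   190.7] yaw -76.27 tilt [-0. -0. -1.] w 87.9 gf 0.0 FRAC [-0.0059  0.0039  0.8284]
```

```bash

python3 -m jog '-0.005 0.005 0.2 0 0 0 -1;-0.005 0.005 0.4 0 0 0 -1;-0.005 0.005 0.6 0 0 0 -1;-0.005 0.005 0.72 0 0 0 -1;-0.005 0.005 0.79 0 0 0 -1;-0.005 0.005 0.825 0 0 0 -1;-0.005 0.005 0.825 0 0 0 -1;-0.005 0.005 0.825 0 0 0 -1'
python3 -m jog '0 0 0 0 0 0 1;0 0 0 0 0 0 1;0 0 0 0 0 0 1;0 0 0 0 0 0 1;0 0 0 0 0 0 1;0 0 0 0 0 0 1;0 0 0 0 0 0 1;0 0 0 0 0 0 1'
python3 go.py 529.5 -3 125
```

```text
t: 30.0
ee_pos: [526.5, -253.2, 26.8]
orientation: [3.119, 0.369, 0.002]
ft_force: [0.6, -0.3, 0.5]
width: 87.6
grasp_force: 0.0
t: 30.8
ee_pos: [525.5, -252.7, 25.6]
orientation: [-3.12, -0.368, 0.0]
ft_force: [-0.1, 2.2, 0.8]
width: 28.0
grasp_force: 30.0
t 30.8 pos [ 525.5 -252.7   25.6] yaw -76.56 tilt [-0. -0. -1.] w 28.0 gf 30.0 FRAC [ 0.3094 -1.2098 -0.4966]
```

```bash

python3 -m jog '0 0 -0.1 0 0 0 1;0 0 -0.3 0 0 0 1;0 0 -0.5 0 0 0 1;0 0 -0.5 0 0 0 1;0 0 -0.5 0 0 0 1' | tail -2
python3 -m jog '0.05 -0.2 0 0 0 0 1;0.1 -0.4 0 0 0 0 1;0.15 -0.6 0 0 0 0 1;0.15 -0.6 0 0 0 0 1;0.15 -0.6 0 0 0 0 1' | tail -2
python3 -m jog '0.05 -0.2 0 0 0 0 1;0.1 -0.4 0 0 0 0 1;0.16 -0.61 0 0 0 0 1;0.16 -0.61 0 0 0 0 1;0.16 -0.61 0 0 0 0 1;0.16 -0.61 0 0 0 0 1' | tail -2
python3 go.py 529.5 -3 32
python3 -c "
from h import *; save('scene','s3.png')"
```

```text
width: 28.0
grasp_force: 30.0
width: 28.1
grasp_force: 30.0
width: 27.9
grasp_force: 30.0
t 32.4 pos [529.6  -4.4 125.2] yaw -76.63 tilt [-0.001  0.    -1.   ] w 27.9 gf 30.0 FRAC [ 0.0015 -0.0072  0.4659]
```

View pics/s3.png

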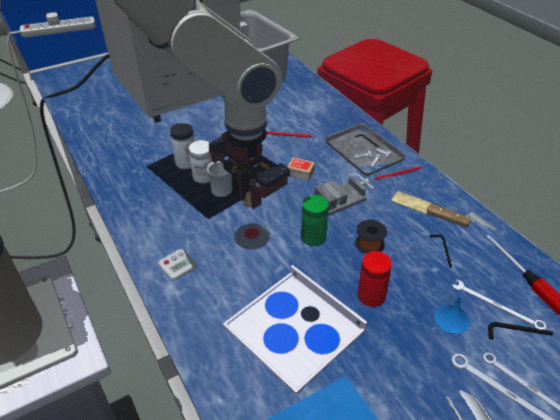

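The die is off its black pad and held above the seat at about (250,200) px. Lowering it now.

```bash

python3 -m jog '0 0 0.15 0 0 0 1;0 0 0.3 0 0 0 1;0 0 0.4 0 0 0 1;0 0 0.44 0 0 0 1;0 0 0.465 0 0 0 1;0 0 0.465 0 0 0 1;0 0 0.465 0 0 0 1;0 0 0.465 0 0 0 1'
python3 -m jog '0 0 0 0 0 0 1;0 0 0 0 0 0 -1;0 0 0 0 0 0 -1;0 0 0 0 0 0 -1;0 0 0 0 0 0 -1;0 0 0 0 0 0 -1;0 0 0 0 0 0 -1'
python3 -m jog '0 0 -0.1 0 0 0 -1;0 0 -0.35 0 0 0 -1;0 0 -0.6 0 0 0 -1;0 0 -0.8 0 0 0 -1;0 0 -0.8 0 0 0 -1' | head -2
python3 -m jog '0 0 0 0 0 -1 -1;0 0 0 0 0 -1 -1;0 0 0 0 0 -1 -1;0 0 0 0 0 -1 -1;0 0 0 0 0 -1 -1'|head -2
python3 -m jog '0 0 0 0 0 -1 -1;0 0 0 0 0 -1 -1;0 0 0 0 0 -1 -1;0 0 0 0 0 -1 -1;0 0 0 0 0 -1 -1'|head -2
python3 -m jog '0 0 0 0 0 -1 -1;0 0 0 0 0 -1 -1;0 0 0 0 0 -1 -1;0 0 0 0 0 -1 -1;0 0 0 0 0 -1 -1;0 0 0 0 0 -1 -1'|head -2
python3 go.py 537.6 174.7 192
python3 - <<'E'
from h import *
im=save("scene","x.png")
print([(toW("scene",d["xyz"]).round(1),d["confidence"]) for d in pinpoint("die","scene")[:2]])
u=proj("scene",[[529.5,-3,15]])[0].astype(int);print(u)
cv2.imwrite("pics/seat.png",cv2.resize(im[u[1]-25:u[1]+25,u[0]-30:u[0]+30,::-1],None,fx=8,fy=8,interpolation=cv2.INTER_NEAREST))
E
```

```text
t: 33.25
ee_pos: [530.4, -3.2, 33.6]
orientation: [3.12, 0.368, 0.003]
ft_force: [-0.5, -0.3, -0.7]
width: 28.0
grasp_force: 30.0
t: 33.95
ee_pos: [529.6, -3.1, 32.6]
orientation: [3.12, 0.368, -0.0]
ft_force: [0.7, 0.3, -0.2]
width: 72.6
grasp_force: 0.0
t: 34.45
ee_pos: [533.1, -3.1, 198.2]
t: 34.95
ee_pos: [529.0, -3.0, 191.6]
t: 35.45
ee_pos: [529.3, -3.0, 192.0]
t: 36.05
ee_pos: [529.5, -3.1, 192.4]
t 36.05 pos [529.5  -3.1 192.4] yaw 13.2 tilt [ 0. -0. -1.] w 87.8 gf 0.0 FRAC [0.8561 0.2424 0.0018]
[(array([520.8, 248.4,   1.3]), 0.25)]
[251 231]
```

View pics/seat.png

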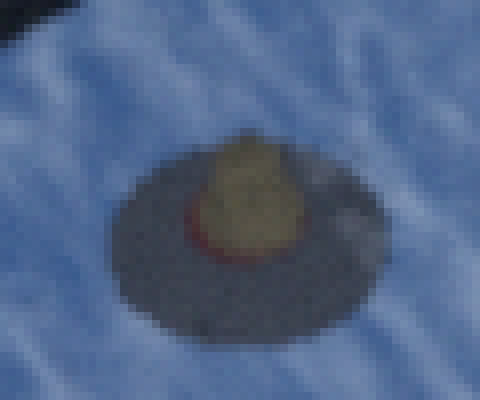

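The die stands upright on the red dot, with only a thin red rim showing on its left. Returning the beaker first.

```bash

python3 -m jog '0.22 0.06 0 0 0 0 -1;0.44 0.12 0 0 0 0 -1;0.66 0.18 0 0 0 0 -1;0.855 0.24 0 0 0 0 -1;0.855 0.24 0 0 0 0 -1;0.855 0.24 0 0 0 0 -1;0.855 0.24 0 0 0 0 -1' | head -2
python3 go.py 537.6 174.7 50.7
python3 -m jog '0 0 0.2 0 0 0 -1;0 0 0.4 0 0 0 -1;0 0 0.55 0 0 0 -1;0 0 0.65 0 0 0 -1;0 0 0.705 0 0 0 -1;0 0 0.705 0 0 0 -1;0 0 0.705 0 0 0 -1'|head -2
python3 -m jog '0 0 0 0 0 0 1;0 0 0 0 0 0 1;0 0 0 0 0 0 1;0 0 0 0 0 0 1;0 0 0 0 0 0 1;0 0 0 0 0 0 1;0 0 0 0 0 0 1'
python3 -m jog '0 0 -0.1 0 0 0 1;0 0 -0.3 0 0 0 1;0 0 -0.5 0 0 0 1;0 0 -0.7 0 0 0 1;0 0 -0.7 0 0 0 1;0 0 -0.7 0 0 0 1' | tail -2
python3 go.py 514.5 -312.2 192
```

```text
t: 36.85
ee_pos: [536.3, 173.5, 192.5]
t 36.85 pos [536.3 173.5 192.5] yaw 13.38 tilt [-0.    -0.001 -1.   ] w 87.4 gf 0.0 FRAC [0.0043 0.0081 0.7088]
t: 37.55
ee_pos: [537.2, 173.9, 52.4]
t: 38.25
ee_pos: [537.0, 174.6, 52.1]
orientation: [1.946, 2.466, 0.001]
ft_force: [0.2, -0.7, 5.0]
width: 57.1
grasp_force: 30.0
width: 57.1
grasp_force: 30.0
t 38.85 pos [536.6 174.4 192.1] yaw 13.45 tilt [ 0.     0.001 -1.   ] w 57.1 gf 30.0 FRAC [-2.3407e+00 -6.7340e-01 -7.0000e-04]
```

```bash

python3 -m jog '-0.15 -0.04 0 0 0 0 1;-0.36 -0.1 0 0 0 0 1;-0.58 -0.17 0 0 0 0 1;-0.78 -0.225 0 0 0 0 1;-0.78 -0.225 0 0 0 0 1' | head -2
python3 -m jog '-0.2 -0.06 0 0 0 0 1;-0.4 -0.12 0 0 0 0 1;-0.6 -0.18 0 0 0 0 1;-0.78 -0.225 0 0 0 0 1;-0.78 -0.225 0 0 0 0 1' | head -2
python3 -m jog '-0.2 -0.06 0 0 0 0 1;-0.4 -0.12 0 0 0 0 1;-0.6 -0.18 0 0 0 0 1;-0.75 -0.22 0 0 0 0 1;-0.78 -0.225 0 0 0 0 1;-0.78 -0.225 0 0 0 0 1;-0.78 -0.225 0 0 0 0 1;-0.78 -0.225 0 0 0 0 1' | head -2
python3 go.py 514.5 -312.2 54.5
```

```text
t: 39.35
ee_pos: [527.2, 8.4, 189.4]
t: 39.85
ee_pos: [520.9, -152.7, 189.9]
t: 40.65
ee_pos: [514.1, -310.3, 191.2]
t 40.65 pos [ 514.1 -310.3  191.2] yaw 13.54 tilt [ 0.001 -0.001 -1.   ] w 57.3 gf 30.0 FRAC [-0.0105  0.      0.6835]
```

```bash

python3 -m jog '0 0 0.2 0 0 0 1;0 0 0.4 0 0 0 1;0 0 0.55 0 0 0 1;0 0 0.62 0 0 0 1;0 0 0.67 0 0 0 1;0 0 0.687 0 0 0 1;0 0 0.687 0 0 0 1;0 0 0.687 0 0 0 1'
python3 -m jog '0 0 0 0 0 0 1;0 0 0 0 0 0 1;0 0 0 0 0 0 -1;0 0 0 0 0 0 -1;0 0 0 0 0 0 -1;0 0 0 0 0 0 -1;0 0 0 0 0 0 -1'
python3 -m jog '0 0 -0.2 0 0 0 -1;0 0 -0.45 0 0 0 -1;0 0 -0.7 0 0 0 -1;0 0 -0.7 0 0 0 -1;0 0 -0.7 0 0 0 -1' | head -1
python3 go.py 522.1 248.1 198
```

```text
t: 41.45
ee_pos: [514.9, -312.6, 55.5]
orientation: [1.945, 2.465, 0.0]
ft_force: [0.0, 0.6, -1.0]
width: 56.7
grasp_force: 30.0
t: 42.15
ee_pos: [514.1, -312.1, 54.2]
orientation: [-1.946, -2.466, 0.0]
ft_force: [-0.2, 0.2, 0.1]
width: 87.9
grasp_force: 0.0
t: 42.65
t 42.65 pos [ 514.7 -312.5  195.7] yaw 13.45 tilt [-0.002  0.002 -1.   ] w 87.7 gf 0.0 FRAC [ 2.7175  0.6879 -0.0162]
```

```bash

python3 -m jog '0.22 0.06 0 0 0 0 -1;0.46 0.12 0 0 0 0 -1;0.7 0.18 0 0 0 0 -1;0.9 0.23 0 0 0 0 -1;0.9 0.23 0 0 0 0 -1' | head -2
python3 -m jog '0.22 0.06 0 0 0 0 -1;0.46 0.12 0 0 0 0 -1;0.7 0.18 0 0 0 0 -1;0.9 0.23 0 0 0 0 -1;0.9 0.23 0 0 0 0 -1' | head -2
python3 -m jog '0.22 0.06 0 0 0 0 -1;0.46 0.12 0 0 0 0 -1;0.7 0.18 0 0 0 0 -1;0.915 0.23 0 0 0 0 -1;0.915 0.23 0 0 0 0 -1;0.915 0.23 0 0 0 0 -1;0.915 0.23 0 0 0 0 -1' | head -2
python3 go.py 522.1 248.1 57.7
python3 -m jog '0 0 0.2 0 0 0 -1;0 0 0.4 0 0 0 -1;0 0 0.55 0 0 0 -1;0 0 0.63 0 0 0 -1;0 0 0.683 0 0 0 -1;0 0 0.683 0 0 0 -1;0 0 0.683 0 0 0 -1'|head -2
python3 -m jog '0 0 0 0 0 0 1;0 0 0 0 0 0 1;0 0 0 0 0 0 1;0 0 0 0 0 0 1;0 0 0 0 0 0 1;0 0 0 0 0 0 1;0 0 0 0 0 0 1'
python3 -m jog '0 0 -0.1 0 0 0 1;0 0 -0.3 0 0 0 1;0 0 -0.5 0 0 0 1;0 0 -0.7 0 0 0 1;0 0 -0.7 0 0 0 1;0 0 -0.7 0 0 0 1' | tail -2
python3 go.py 448.2 -271.7 198
```

```text
t: 43.15
ee_pos: [515.1, -122.0, 192.1]
t: 43.65
ee_pos: [519.0, 62.7, 192.7]
t: 44.35
ee_pos: [521.7, 246.2, 193.2]
t 44.35 pos [521.7 246.2 193.2] yaw 13.38 tilt [-0.001 -0.002 -1.   ] w 87.7 gf 0.0 FRAC [0.0094 0.0055 0.6775]
t: 45.05
ee_pos: [522.9, 248.0, 58.6]
t: 45.75
ee_pos: [522.3, 248.2, 58.1]
orientation: [1.946, 2.466, 0.001]
ft_force: [-0.8, -0.4, 6.0]
width: 57.3
grasp_force: 30.0
width: 57.4
grasp_force: 30.0
t 46.35 pos [522.1 248.1 198.1] yaw 13.45 tilt [ 0.     0.001 -1.   ] w 57.4 gf 30.0 FRAC [-2.4417e+00 -9.6390e-01 -1.4000e-03]
```

```bash

python3 -m jog '-0.15 -0.06 0 0 0 0 1;-0.36 -0.14 0 0 0 0 1;-0.58 -0.23 0 0 0 0 1;-0.81 -0.32 0 0 0 0 1;-0.81 -0.32 0 0 0 0 1' | head -2
python3 -m jog '-0.2 -0.08 0 0 0 0 1;-0.4 -0.16 0 0 0 0 1;-0.6 -0.24 0 0 0 0 1;-0.81 -0.32 0 0 0 0 1;-0.81 -0.32 0 0 0 0 1' | head -2
python3 -m jog '-0.2 -0.08 0 0 0 0 1;-0.4 -0.16 0 0 0 0 1;-0.6 -0.24 0 0 0 0 1;-0.75 -0.3 0 0 0 0 1;-0.82 -0.325 0 0 0 0 1;-0.82 -0.325 0 0 0 0 1;-0.82 -0.325 0 0 0 0 1;-0.82 -0.325 0 0 0 0 1' | head -2
python3 go.py 448.2 -271.7 60.2
```

```text
t: 46.85
ee_pos: [494.6, 71.0, 195.3]
t: 47.35
ee_pos: [471.5, -100.2, 196.0]
t: 48.15
ee_pos: [447.9, -269.7, 197.2]
t 48.15 pos [ 447.9 -269.7  197.2] yaw 13.53 tilt [ 0.001 -0.001 -1.   ] w 57.1 gf 30.0 FRAC [-1.07e-02 -3.00e-04  6.85e-01]
```

```bash

python3 -m jog '0 0 0.2 0 0 0 1;0 0 0.4 0 0 0 1;0 0 0.55 0 0 0 1;0 0 0.62 0 0 0 1;0 0 0.67 0 0 0 1;0 0 0.689 0 0 0 1;0 0 0.689 0 0 0 1;0 0 0.689 0 0 0 1'
python3 -m jog '0 0 0 0 0 0 1;0 0 0 0 0 0 1;0 0 0 0 0 0 -1;0 0 0 0 0 0 -1;0 0 0 0 0 0 -1;0 0 0 0 0 0 -1;0 0 0 0 0 0 -1'
python3 -m jog '0 0 -0.2 0 0 0 -1;0 0 -0.45 0 0 0 -1;0 0 -0.7 0 0 0 -1;0 0 -0.7 0 0 0 -1;0 0 -0.7 0 0 0 -1' | head -1
python3 go.py 505.4 322.2 198
```

```text
t: 48.95
ee_pos: [448.7, -271.8, 61.0]
orientation: [1.945, 2.465, 0.0]
ft_force: [-0.9, 0.6, -1.1]
width: 57.4
grasp_force: 30.0
t: 49.65
ee_pos: [447.9, -271.4, 59.9]
orientation: [1.946, 2.466, -0.0]
ft_force: [0.2, -0.1, -0.4]
width: 87.4
grasp_force: 0.0
t: 50.15
t 50.15 pos [ 448.4 -271.8  201.1] yaw 13.45 tilt [-0.002  0.002 -1.   ] w 87.9 gf 0.0 FRAC [2.8222 0.9679 0.0112]
```

```bash

python3 -m jog '0.22 0.07 0 0 0 0 -1;0.46 0.15 0 0 0 0 -1;0.7 0.23 0 0 0 0 -1;0.94 0.32 0 0 0 0 -1;0.94 0.32 0 0 0 0 -1' | head -2
python3 -m jog '0.22 0.07 0 0 0 0 -1;0.46 0.15 0 0 0 0 -1;0.7 0.23 0 0 0 0 -1;0.94 0.32 0 0 0 0 -1;0.94 0.32 0 0 0 0 -1' | head -2
python3 -m jog '0.22 0.07 0 0 0 0 -1;0.46 0.15 0 0 0 0 -1;0.7 0.23 0 0 0 0 -1;0.94 0.33 0 0 0 0 -1;0.94 0.33 0 0 0 0 -1;0.94 0.33 0 0 0 0 -1;0.94 0.33 0 0 0 0 -1' | head -2
python3 go.py 505.4 322.2 57
python3 -m jog '0 0 0.2 0 0 0 -1;0 0 0.4 0 0 0 -1;0 0 0.55 0 0 0 -1;0 0 0.66 0 0 0 -1;0 0 0.71 0 0 0 -1;0 0 0.71 0 0 0 -1;0 0 0.71 0 0 0 -1'|head -2
python3 -m jog '0 0 0 0 0 0 1;0 0 0 0 0 0 1;0 0 0 0 0 0 1;0 0 0 0 0 0 1;0 0 0 0 0 0 1;0 0 0 0 0 0 1;0 0 0 0 0 0 1'
python3 -m jog '0 0 -0.1 0 0 0 1;0 0 -0.3 0 0 0 1;0 0 -0.5 0 0 0 1;0 0 -0.7 0 0 0 1;0 0 -0.7 0 0 0 1;0 0 -0.7 0 0 0 1' | tail -2
python3 go.py 487.8 -204.5 198
```

```text
t: 50.65
ee_pos: [465.1, -69.1, 198.0]
t: 51.15
ee_pos: [484.9, 127.8, 198.5]
t: 51.85
ee_pos: [504.9, 320.2, 198.5]
t 51.85 pos [504.9 320.2 198.5] yaw 13.39 tilt [-0.001 -0.003 -1.   ] w 87.6 gf 0.0 FRAC [0.0102 0.007  0.7075]
t: 52.55
ee_pos: [506.0, 321.7, 58.7]
t: 53.25
ee_pos: [505.7, 322.5, 58.3]
orientation: [1.946, 2.466, 0.001]
ft_force: [-1.2, -0.5, 5.7]
width: 57.1
grasp_force: 30.0
width: 57.7
grasp_force: 30.0
t 53.85 pos [505.3 322.2 198.2] yaw 13.45 tilt [ 0.     0.001 -1.   ] w 57.7 gf 30.0 FRAC [-2.5409e+00 -6.9790e-01 -5.0000e-04]
```

```bash

python3 -m jog '-0.15 -0.04 0 0 0 0 1;-0.38 -0.1 0 0 0 0 1;-0.6 -0.16 0 0 0 0 1;-0.84 -0.23 0 0 0 0 1;-0.84 -0.23 0 0 0 0 1' | head -2
python3 -m jog '-0.22 -0.06 0 0 0 0 1;-0.44 -0.12 0 0 0 0 1;-0.66 -0.18 0 0 0 0 1;-0.84 -0.23 0 0 0 0 1;-0.84 -0.23 0 0 0 0 1' | head -2
python3 -m jog '-0.22 -0.06 0 0 0 0 1;-0.44 -0.12 0 0 0 0 1;-0.66 -0.18 0 0 0 0 1;-0.8 -0.23 0 0 0 0 1;-0.86 -0.237 0 0 0 0 1;-0.86 -0.237 0 0 0 0 1;-0.86 -0.237 0 0 0 0 1;-0.86 -0.237 0 0 0 0 1' | head -2
python3 go.py 487.8 -204.5 60.4
```

```text
t: 54.35
ee_pos: [497.2, 143.1, 195.3]
t: 54.85
ee_pos: [492.8, -28.9, 196.1]
t: 55.65
ee_pos: [487.9, -202.6, 197.4]
t 55.65 pos [ 487.9 -202.6  197.4] yaw 13.54 tilt [ 0.001 -0.001 -1.   ] w 57.7 gf 30.0 FRAC [-0.0097 -0.0022  0.6851]
```

Then retreat up and away from the tray, and check the result.

```bash

python3 -m jog '0 0 0.2 0 0 0 1;0 0 0.4 0 0 0 1;0 0 0.55 0 0 0 1;0 0 0.62 0 0 0 1;0 0 0.67 0 0 0 1;0 0 0.688 0 0 0 1;0 0 0.688 0 0 0 1;0 0 0.688 0 0 0 1'
python3 -m jog '0 0 0 0 0 0 1;0 0 0 0 0 0 1;0 0 0 0 0 0 -1;0 0 0 0 0 0 -1;0 0 0 0 0 0 -1;0 0 0 0 0 0 -1;0 0 0 0 0 0 -1'
python3 -m jog '0 0 -0.2 0 0 0 -1;0 0 -0.45 0 0 0 -1;0 0 -0.7 0 0 0 -1;0 0 -0.8 0 0 0 -1;0 0 -0.8 0 0 0 -1' | head -2
python3 -m jog '0.22 0 0 0 0 0 -1;0.45 0 0 0 0 0 -1;0.7 0 0 0 0 0 -1;0.95 0 0 0 0 0 -1;0.95 0 0 0 0 0 -1' | head -2
python3 -m jog '0.22 0 0 0 0 0 -1;0.45 0 0 0 0 0 -1;0.7 0 0 0 0 0 -1;0.95 0 0 0 0 0 -1;0.95 0 0 0 0 0 -1' | head -2
python3 -m jog '0.22 0 0 0 0 0 -1;0.45 0 0 0 0 0 -1;0.7 0 0 0 0 0 -1;0.9 0 0 0 0 0 -1;0.9 0 0 0 0 0 -1;0.9 0 0 0 0 0 -1' | head -2
python3 - <<'E'
from h import *
ims=[save("scene","s9.png"),save("top","t9.png")]
for c in("scene","top"):
  for t in("black_jar","white_jar","beaker","die"):
    print(c,t,[toW(c,d["xyz"]).round(0).tolist() for d in pinpoint(t,c)[:3]])
a=cv2.resize(ims[0][180:400,200:420],(400,400)); b=cv2.resize(ims[1][180:340,240:440],(400,320)); b=np.vstack([b,np.zeros((80,400,3),np.uint8)])
cv2.imwrite("pics/fin.png",np.hstack([a,b])[:,:,::-1])
E
```

```text
t: 56.45
ee_pos: [488.8, -204.6, 61.3]
orientation: [1.945, 2.465, 0.001]
ft_force: [0.8, -0.5, -1.7]
width: 57.4
grasp_force: 30.0
t: 57.15
ee_pos: [487.9, -204.3, 60.3]
orientation: [-1.946, -2.466, 0.0]
ft_force: [0.5, 0.4, -0.3]
width: 87.7
grasp_force: 0.0
t: 57.65
ee_pos: [489.8, -205.1, 223.8]
t: 58.15
ee_pos: [440.8, -15.2, 218.6]
t: 58.65
ee_pos: [398.2, 169.2, 219.3]
t: 59.25
ee_pos: [357.6, 339.8, 219.0]
scene black_jar [[648.0, -77.0, -4.0], [488.0, -204.0, 8.0], [660.0, -270.0, 1.0]]
scene white_jar [[445.0, -269.0, 5.0], [481.0, -262.0, -3.0]]
scene beaker [[513.0, -309.0, 6.0]]
scene die [[535.0, -5.0, 15.0]]
top black_jar [[661.0, -275.0, -1.0], [492.0, -205.0, 7.0], [648.0, -79.0, -3.0]]
top white_jar [[446.0, -270.0, 7.0]]
top beaker [[516.0, -310.0, 2.0]]
top die [[528.0, -5.0, 12.0]]
```

View pics/fin.png

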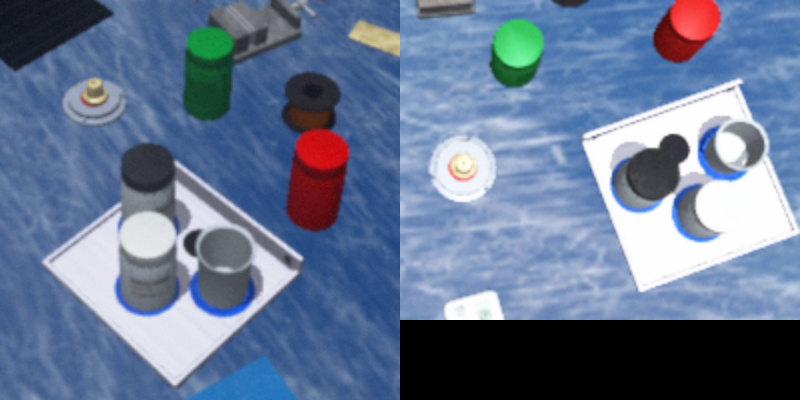

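The crops show all three containers upright on their own pads. The die stands on the red dot of the seat, at (93,90) in the left crop, and the spool is undisturbed. Handing in.

```bash
python3 -c "
from workcell import *; print(close_job())"
```

```text
the job is handed in; nothing more can be done
None
```

The job is handed in (no verdict came back): the last camera check showed the die upright on the seat's red dot and both jars and the beaker upright on their original tray pads, and no bystander was touched.

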